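# Load a test tile into the spring-clip jig

### The job

Load the fired clay test tile into the decorating jig: with one fingertip hold the spring clip's long steel tail down so that its bar rises, and with the other fingertip push the tile along its channel, under the bar, until it is fully home against the wooden end stop. Then let the clip go so that it closes on the tile, and take the hand clear. The tile is only pushed, never lifted or tipped; leave the other things on the table where they are.

Things in the scene. Friction and masses are not known exactly. Their poses are not given: they have to be found in the camera images.
- jig: The jig: plywood board fixed to the table, 18 mm thick, top 18 mm above the table. +x is the way the tile is pushed (roughly away from the robot), +y left, z up. The board spans x -130 to 110, y -155 to 85 mm from the origin, which lies at table height. Tile channel: along x, centre line y = -42 mm, 66 mm wide, between two wooden rails 8 mm high from x = -70 to 80 mm.
- stop (a point): Foot of the end stop, on the board's top, at the channel's centre line: jig x = 80, y = -42 mm. The stop is a wooden block 16 mm high across the channel's far end; the tile is home with its front edge against this face, its centre at jig x = 45 mm.
- hinge (a point): Middle of the clip's hinge line, which runs along jig x at y = 3 mm, 20 mm above the board's top, between two steel posts 26 mm high at jig x = -86 and 85 mm. It lies between the tail (left) and the channel (right); the two fingers straddle it.
- bar (a point): Centre of the clip's jaw: a round steel bar, 10 mm diameter, 34 mm long along jig x (45 to 79 mm), above the channel at about jig y = -35 mm. Closed, its underside is 8 mm above the board and its end blocks the 16 mm tile; fully pressed, about 23 mm. It rises as the tail goes down.
- clip (a joint): Spring clip's angle about its hinge, rad: 0 = closed with nothing under it, growing as the tail is pressed and the bar rises, 0.4 = fully pressed (hard stop). The bar clears the tile above about 0.21 and reads about 0.21 when resting on it; 0.3 to 0.4 is right while pushing. It springs shut when let go. At mid-tail the press takes about 3 N at first, 9 N at full travel.
- tail (a point): Centre of the top of the clip's tail: flat steel plate 124 mm long (jig x -90 to 34) and 40 mm wide (jig y about 25 to 65 mm). Closed, it slopes up to the left by 0.4 rad, this point about 22 mm above the board; fully pressed it is level, its top 5 mm above the board, lower than the tile's top. A fingertip can slide along it in x while holding it down, at one height all along.
- tile: Test tile of fired clay, 70 (x) by 60 (y) by 16 mm thick, about 120 g, loose, flat in the channel on the board, near edge free. Origin: centre of its underside, 18 mm above the table; x axis along the channel within 2 degrees. It starts with its front edge 8 to 40 mm short of the bar.
- bowl: Bystander: white bowl, 116 mm wide, 55 mm high, right of the jig. Origin: centre of its underside.
- pinch_pot: Bystander: small clay pot, 72 mm wide, 45 mm high. Origin: centre of its underside.
- jar: Bystander: jar with lid, 56 mm wide, 75 mm high. Origin: centre of its underside.
- stick: Bystander: wooden thickness strip 200 x 12 x 8 mm on the table left of the jig. Origin: centre of its underside.
- brush: Bystander: brush about 170 mm long lying on the table beyond the jig.
- cone: Bystander: white ceramic stub, 28 mm wide, 32 mm high, standing on the jig's board right of the channel. Origin: centre of its underside.
- disc: Bystander: round clay disc, 64 mm wide, 12 mm high, right of the jig. Origin: centre of its underside.
Not all that is in view belongs to the job. What is shaped like the tile but red or yellow is not meant.

How it is judged:
On the way, in this order (a step that is already met when the one before it is completed fails the run):
1. the clip's tail is held down by a finger (clip joint above 0.25 rad, bar clear of the tile) with the tile not yet home (value of joint clip above 0.25 rad and contact force between the fingers and jig above 1 N and x of tile in the frame of jig below 0.035 m), for 0.2 s.
2. the tile is pushed home to within 3 mm of the stop while a finger still holds the clip down (joint above 0.225 rad) (x of tile in the frame of jig between 0.042 and 0.0475 m and y of tile in the frame of jig between -0.048 and -0.036 m and z of tile in the frame of jig below 0.021 m and angle between tile's own z axis and vertical below 0.06 rad and value of joint clip above 0.225 rad and contact force between the fingers and jig above 1 N), for 0.05 s.
At the end, for the whole second after the job is handed in: The tile lies flat in the channel within 3 mm of the end stop, at rest, with the released clip's bar resting on it (clip joint between 0.17 and 0.25 rad) (x of tile in the frame of jig between 0.042 and 0.0475 m and y of tile in the frame of jig between -0.048 and -0.036 m and z of tile in the frame of jig below 0.021 m and angle between tile's own z axis and vertical below 0.06 rad and value of joint clip between 0.17 and 0.25 rad and linear speed of tile below 0.02 m/s); the robot touches nothing.
It fails at once if the tile is lifted more than 8 mm off the board or tipped more than 0.2 rad (z of tile in the frame of jig above 0.026 m or angle between tile's own z axis and vertical above 0.2 rad).
It fails at once if a bystander is moved by more than 20 mm (distance of any of bowl, pinch_pot, jar, stick, brush, cone, disc from where it was at the start of the episode above 0.02 m).
It also fails if it takes over 40 s, if anything falls off the work surface, if the arm or the gripper's body presses on something with over 40 N, if the wrist force passes 120 N, or if a joint passes its speed limit or range.

### The arm

A 7-joint arm with a two-finger parallel gripper is mounted at the origin on the work surface. World frame = base frame: x ahead of the robot, y to its left, z up, the work surface at z = 0. Lengths are in m, angles in rad, forces in N, time in s.
With the tool pointing down it reaches from about 0.4 to 0.9 m from the base axis. Payload 5.6 kg.
Tool frame: the origin (TCP) lies on the centre line of the jaws, within the pads' length; the fingertips stand 25 mm ahead of it and the grasp point (between the pads) lies 6 mm ahead of it; y points along the fingers, x is the direction in which the jaws open and shut, and the axes are right-handed (so a half turn about y gives the same grasp; the last joint's range is limited). The gripper opens to 92 mm and grips with 3 to 60 N. Pads are 20 mm wide; open, the fingers measure 128 mm over their backs; the gripper's body (75 mm by 189 mm) begins 69 mm behind the grasp point.
Start: joints at [-1.261, 0.468, -0.012, 1.603, 0.006, 1.071, -0.056], TCP at [0.225, 0.61, 0.24] pointing down, gripper open.
Joint ranges: [-2.53, 2.53], [-0.31, 2.02], [-1.57, 1.55], [0.28, 2.44], [-1.29, 4.43], [0.15, 1.84], [-2.92, 2.92]. Speed limits (rad/s): [2.57, 2.57, 3.14, 3.14, 3.14, 3.14, 3.14].

### API

Orientations are given as a rotation vector (axis times angle).
In Python, from station import env, read_camera, camera_model gives the robot as it stands.
- The arm moves only by the tool step_arm, never from a script. Its arguments are lists of equal length, an entry for each row: "fingers": the closure, from 0 (fully open) to 1 (shut); "dp": the shift along the tool's x, y, z in units of 30 mm (1.0 is 30 mm), a list of three; "spin": the turn about the tool's y in units of 5 degrees (1.0 is 5 degrees). A call has 1 to 12 rows; each row shifts and turns the commanded pose from where the row before left it, along the tool's axes as they then stand; what a row does not reach is not made up. A row lasts 1/8 s, in which the tool goes at most 62.5 mm and 10.7 degrees, less where a joint would pass 70% of its speed; a pose out of reach is approached as far as the arm can. A call is refused whole if a number of a shift passes 1 or a number of a turn 1, either way. A call with a gripper value outside its range is refused whole. The fingers move at their own pace and stop on an object; "grip_force" is the grip in N (left out, the last holds). Time passes only in rows, so rows that do not move let the fingers close. It gives the time, the measured TCP pose, the force and the opening at its end, in the units of the state.
- env.state(): the state, without advancing time (a new reading comes with each control period).
- read_camera(name): name is "side" or "top" or "wrist"; returns the picture (400x640x3 uint8, blue, green, red); there is no depth.
- camera_model(name): a dict with "camera_matrix" (3x3 intrinsics, pixels), "xyz" and "orientation" of the camera in the world; the wrist camera has in their place "mount" (4x4, takes a point from camera to tool coordinates, whose origin is the TCP and whose axes are the tool frame's). Camera axes: x right, y down, z forward; pixel columns grow to the right and rows downward; lengths in m; the calibration is good to about 2 mm. The wrist camera is an equidistant fisheye: a pixel r from the principal point sees the ray r / f radians off the axis. A picture is of the moment at which its call begins: read the wrist's pose just before it. camera_model takes no time and is no camera call.
- env.finish_job(): hands the job in, once; it reports no verdict.
The state is a dict: "time": time; "joint_pos": joint angles; "dq": joint speeds; "effort": joint torques, N m; "position": TCP position; "orientation": TCP orientation; "wrist_force": force on the tool from outside, world axes, zero at the start; "torque": the same for the moment, N m; "width": finger opening in m.
Only numpy, scipy, OpenCV 4.12 (cv2) and the standard library are available. Lean on these libraries where they do the work, as an engineer would, in place of code of your own. Each camera call takes 0.05 s, during which the arm holds its last target. There are 200 camera calls.

## Working session

There is one attempt and no reset: what is moved stays moved. The work goes in short steps, Python scripts to look and compute and a tool call to move; the robot and the scene stay as the last step left them, time stands still between calls to the robot, and variables do not carry over. Pictures are saved under pics/ and viewed, about 8 in all and at most 12, crops included, and the job is handed in when it is done.

Besides the shell and the picture viewer there is one more tool, called after "Emit:" in YAML: its name, and indented under it one key for each argument. step_arm: Moves the arm, as the interface text tells. Its arguments: {"type":"object","properties":{"fingers":{"type":"array"},"dp":{"type":"array"},"spin":{"type":"array"},"grip_force":{"type":"number"}},"required":["fingers","dp","spin"]}

```bash
ls; mkdir -p pics
python3 - <<'E'
from station import env, read_camera, camera_model
import cv2
print(env.state())
for n in("top","side","wrist"): print(n,camera_model(n))
for n in("top","side"): cv2.imwrite(f"pics/{n}0.png",read_camera(n))
E
```

```text
pics
{'time': 0.0, 'joint_pos': array([-1.26100735,  0.46836918, -0.0115714 ,  1.60360631,  0.00600728,
        1.07141446, -0.0562608 ]), 'dq': array([ 5.09604597e-04, -7.91323629e-04,  5.35686247e-05,  8.37638370e-04,
        8.67728617e-04,  5.93344630e-04, -7.42143730e-04]), 'effort': array([-1.28633824e-04, -5.20569777e+01, -1.25095443e-02, -2.43748552e+01,
       -5.66349446e-02,  1.71507761e-02,  1.58427561e-04]), 'position': array([0.22448321, 0.60943424, 0.23865267]), 'orientation': array([-1.35686582, -0.94450734,  0.94675425]), 'wrist_force': array([-0.57939296,  0.16379622,  0.41813627]), 'torque': array([-0.0088719 , -0.01442786,  0.00483736]), 'width': 0.09218006106509206}
top {'camera_matrix': array([[407.17214084,   0.        , 319.60301965],
       [  0.        , 407.17214084, 198.8668567 ],
       [  0.        ,   0.        ,   1.        ]]), 'xyz': array([0.44627236, 0.02805501, 0.94996519]), 'orientation': array([-2.17486349,  2.15867548, -0.13396847])}
side {'camera_matrix': array([[438.0514003 ,   0.        , 325.20748833],
       [  0.        , 438.0514003 , 204.25355846],
       [  0.        ,   0.        ,   1.        ]]), 'xyz': array([ 0.54021507, -0.54364037,  0.71272903]), 'orientation': array([-2.44516353,  0.07996752, -0.00772462])}
wrist {'camera_matrix': array([[309.70691629,   0.        , 322.63424706],
       [  0.        , 309.70691629, 193.7231928 ],
       [  0.        ,   0.        ,   1.        ]]), 'mount': array([[ 9.99999741e-01, -7.03386632e-05,  7.16113886e-04,
         7.08070484e-04],
       [-7.10547221e-04, -2.53550541e-01,  9.67321879e-01,
        -1.46923156e-01],
       [ 1.13530935e-04, -9.67322138e-01, -2.53550525e-01,
         7.01968106e-02],
       [ 0.00000000e+00,  0.00000000e+00,  0.00000000e+00,
         1.00000000e+00]])}
```

View pics/top0.png

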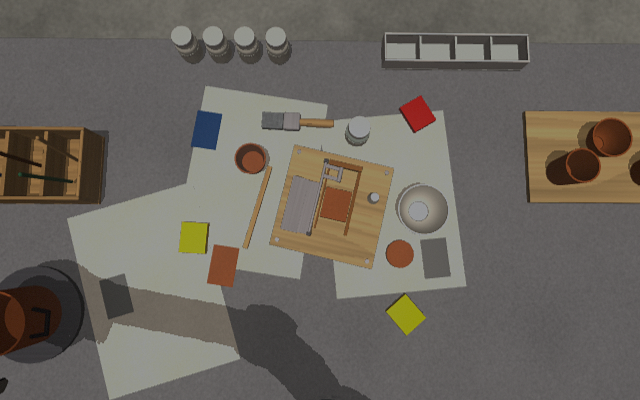

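View pics/side0.png

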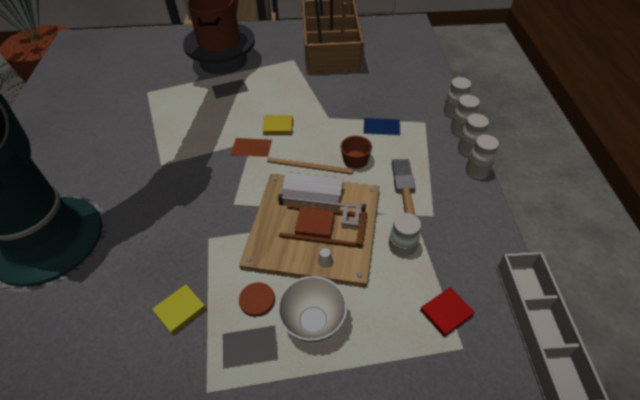

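Run:
```python
import cv2
a=cv2.imread("pics/top0.png")[135:280,260:405]; b=cv2.imread("pics/side0.png")[165:290,235:390]
cv2.imwrite("pics/tc.png",cv2.resize(a,(580,580),interpolation=cv2.INTER_CUBIC))
cv2.imwrite("pics/sc.png",cv2.resize(b,(775,595),interpolation=cv2.INTER_CUBIC)) if 0 else None
```

```text
(no output)
```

View pics/tc.png

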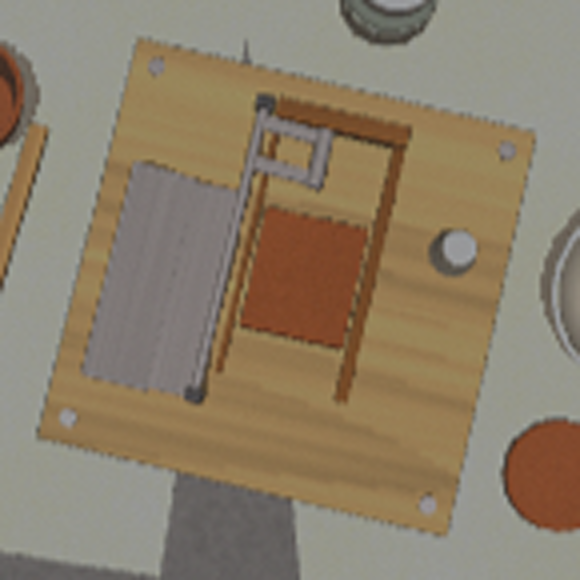

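The top crop shows the board's corners at (138,39), (535,131), (447,534) and (38,438), and the tile's top at (265,206), (369,228), (343,348) and (240,324).

```bash
cat > h.py <<'E'
import numpy as np, cv2
from scipy.spatial.transform import Rotation as R
from station import env, read_camera, camera_model
def top(px,z,name="top"):
    c=camera_model(name);K=c["camera_matrix"];M=R.from_rotvec(c["orientation"]).as_matrix()
    px=np.atleast_2d(px).astype(float)
    d=(M@np.linalg.inv(K)@np.c_[px,np.ones(len(px))].T).T
    return c["xyz"]+d*((z-c["xyz"][2])/d[:,2])[:,None]
def fit(model,world):
    m=model.mean(0);w=world.mean(0)
    a=model-m;b=world-w
    th=np.arctan2((a[:,0]*b[:,1]-a[:,1]*b[:,0]).sum(),(a*b).sum())
    Q=np.array([[np.cos(th),-np.sin(th)],[np.sin(th),np.cos(th)]])
    o=w-Q@m
    return o,th,Q,np.linalg.norm(world-(model@Q.T+o),axis=1)
E
python3 - <<'E'
from h import *
cr=lambda p:np.array(p)/4+[260-.375,135-.375]
W=top(cr([(138,39),(535,131),(447,534),(38,438)]),.018)[:,:2]
B=np.array([(110,85),(110,-155),(-130,-155),(-130,85)])/1e3
o,th,Q,r=fit(B,W);print(o,th,np.degrees(th),r)
T=top(cr([(265,206),(369,228),(343,348),(240,324)]),.034)[:,:2]
print("tile in jig",(T-o)@Q,((T-o)@Q).mean(0))
P=top(cr([(265,102),(195,394)]),.044)[:,:2];print("posts",(P-o)@Q)
s=env.state();M=R.from_rotvec(s["orientation"]).as_matrix();print(M.round(3),s["position"])
for y in[(-65,5.5)]:
    g=o+Q@np.array(y)/1e3;print("target mid",g)
np.savez("jig.npz",o=o,th=th)
E
```

```text
[0.55632407 0.02302076] -0.22405959436656123 -12.837669116617155 [0.00171496 0.00128052 0.00167747 0.00102191]
tile in jig [[ 0.02763774 -0.01119003]
 [ 0.02895066 -0.07152281]
 [-0.04087762 -0.07226632]
 [-0.04101616 -0.01274137]] [-0.00632634 -0.04193013]
posts [[ 0.08408276  0.00223548]
 [-0.08533005  0.00256719]]
[[ 0.346 -0.    -0.938]
 [ 0.938 -0.001  0.346]
 [-0.001 -1.    -0.   ]] [0.22450261 0.60950742 0.23878937]
target mid [0.49417088 0.0428256 ]
```

```bash
cat >> h.py <<'E'
def jigpose():
    d=np.load("jig.npz");o,th=d["o"],float(d["th"])
    Q=np.array([[np.cos(th),-np.sin(th)],[np.sin(th),np.cos(th)]])
    s=env.state();M=R.from_rotvec(s["orientation"]).as_matrix()
    j=(s["position"][:2]-o)@Q*1e3
    yaw=np.degrees(np.arctan2(M[1,0],M[0,0]))-(np.degrees(th)+90)
    print("t",s["time"],"jig mm",j.round(1),"z",s["position"][2].round(4),"yaw err deg",yaw.round(2),"F",s["wrist_force"].round(1),"w",s["width"])
    return j,s
E
python3 -c "
from h import *
j,s=jigpose(); d=np.array([-65,2])-j; print('tool dx,dz units',d[1]/30,-d[0]/30)"
```

```text
t 0.1 jig mm [-453.8  498.1] z 0.2388 yaw err deg -7.38 F [ 0.4 -0.6 -0.3] w 0.09181183890172033
tool dx,dz units -16.53664250695435 -12.961276303714234
```

Emit:
step_arm:
  fingers: [0.17,0.17,0.17,0.17,0.17,0.17,0.17,0.17,0.17,0.17,0.17,0.17]
  dp:
    - [0,0,0]
    - [0,0,0]
    - [-0.92,0,-0.72]
    - [-0.92,0,-0.72]
    - [-0.92,0,-0.72]
    - [-0.92,0,-0.72]
    - [-0.92,0,-0.72]
    - [-0.92,0,-0.72]
    - [-0.92,0,-0.72]
    - [-0.92,0,-0.72]
    - [-0.92,0,-0.72]
    - [-0.92,0,-0.72]
  spin: [-0.74,-0.74,0,0,0,0,0,0,0,0,0,0]

```text
time: 1.6
position: [0.3743, 0.2916, 0.2394]
orientation: [-1.307, -1.043, 1.043]
wrist_force: [0.4, -0.3, 0.1]
width: 0.0762
```

```bash
python3 -c "
from h import *
j,s=jigpose(); d=np.array([-65,2])-j; print('tool dx,dz units',d[1]/30,-d[0]/30)"
```

```text
t 1.6 jig mm [-237.2  221.5] z 0.2394 yaw err deg 0.02 F [ 0.4 -0.3  0.1] w 0.07621328806900685
tool dx,dz units -7.315167472349221 -5.739680715604505
```

Yaw is aligned and the opening is 76 mm. I'll cover the rest of the way and then come down to TCP z ≈ 0.12.

Emit:
step_arm:
  fingers: [0.17,0.17,0.17,0.17,0.17,0.17,0.17,0.17,0.17,0.17,0.17,0.17]
  dp:
    - [-0.91,0,-0.72]
    - [-0.91,0,-0.72]
    - [-0.91,0,-0.72]
    - [-0.91,0,-0.72]
    - [-0.91,0,-0.72]
    - [-0.91,0,-0.71]
    - [-0.91,0,-0.71]
    - [-0.91,0,-0.71]
    - [0,1,0]
    - [0,1,0]
    - [0,1,0]
    - [0,1,0]
  spin: [0,0,0,0,0,0,0,0,0,0,0,0]

```text
time: 3.1
position: [0.4929, 0.0418, 0.1185]
orientation: [-1.307, -1.043, 1.043]
wrist_force: [-1.0, -0.1, 0.1]
width: 0.0766
```

Run:
```python
from h import *
j,s=jigpose()
a=read_camera("wrist");b=read_camera("top")[135:280,260:405]
cv2.imwrite("pics/w1.png",a)
cv2.imwrite("pics/t1.png",cv2.resize(b,(580,580),interpolation=cv2.INTER_CUBIC))
```

```text
t 3.1 jig mm [-66.    4.2] z 0.1185 yaw err deg 0.02 F [-1.  -0.1  0.1] w 0.07658330111936076
```

View pics/w1.png

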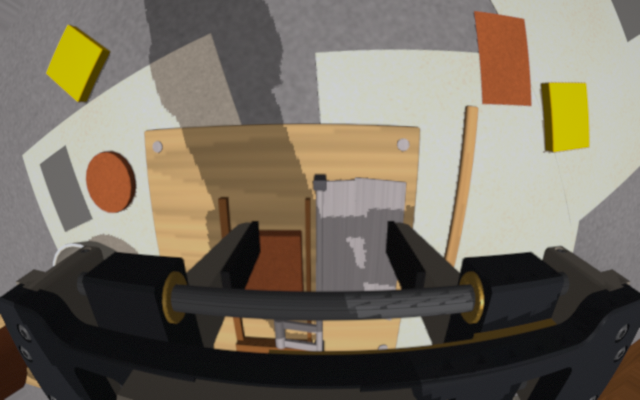

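Run:
```python
from h import *
j,s=jigpose();c=camera_model("wrist");K=c["camera_matrix"];m=c["mount"]
M=R.from_rotvec(s["orientation"]).as_matrix();d=np.load("jig.npz");o,th=d["o"],float(d["th"]);Q=np.array([[np.cos(th),-np.sin(th)],[np.sin(th),np.cos(th)]])
def ray(u,v,z):
    x,y=(u-K[0,2])/K[0,0],(v-K[1,2])/K[1,1];r=np.hypot(x,y)
    dd=np.array([x/r*np.sin(r),y/r*np.sin(r),np.cos(r)])
    p=M@m[:3,3]+s["position"];dd=M@m[:3,:3]@dd
    w=p+dd*(z-p[2])/dd[2];return ((w[:2]-o)@Q*1e3).round(1)
for n,u,v,z in[("post -86,3",320,178,.044),("railR -70,-77?",223,198,.026),("railL -70,-7?",308,198,.026),("cornerR -130,-155",146,130,.018),("cornerL -130,85",419,127,.018),("tile rear R",249,232,.034),("tile rear L",301,231,.034)]: print(n,ray(u,v,z))
def proj(t):
    q=np.linalg.inv(m)@np.r_[t,1];r=np.hypot(q[0],q[1]);a=np.arctan2(r,q[2]);return K[0,2]+K[0,0]*a*q[0]/r,K[1,2]+K[1,1]*a*q[1]/r
for t in[(.038,.025,-.01),(-.038,.025,-.01),(.038,.025,.01)]:print(t,proj(t))
```

```text
t 3.2 jig mm [-68.    3.5] z 0.1169 yaw err deg 0.02 F [-0.4  0.5  0.2] w 0.07621191699903117
post -86,3 [-92.7   2.1]
railR -70,-77? [-72.6 -78.4]
railL -70,-7? [-72.8  -7.7]
cornerR -130,-155 [-132.4 -152.7]
cornerL -130,85 [-130.4   82.4]
tile rear R [-46.2 -55.9]
tile rear L [-47.7 -13.3]
(0.038, 0.025, -0.01) (np.float64(383.0534971038834), np.float64(248.65286246955765))
(-0.038, 0.025, -0.01) (np.float64(259.9306711940746), np.float64(248.61777671494983))
(0.038, 0.025, 0.01) (np.float64(385.22495321736295), np.float64(218.14560587523255))
```

Emit:
step_arm:
  fingers: [0.17,0.17,0.17,0.17,0.17,0.17,0.17]
  dp:
    - [-0.05,0.4,0]
    - [0,0.4,0]
    - [0,0.4,0]
    - [0,0.3,0]
    - [0,0.3,0]
    - [0,0.3,0]
    - [0,0,0]
  spin: [0,0,0,0,0,0,0]

```text
time: 4.08
position: [0.4929, 0.0402, 0.0563]
orientation: [-1.307, -1.042, 1.043]
wrist_force: [-1.2, -0.9, 5.4]
width: 0.0766
```

Run:
```python
from h import *
for i in range(3): j,s=jigpose(); a=read_camera("side")
b=a[165:290,235:390]
cv2.imwrite("pics/s2.png",cv2.resize(b,(775,595),interpolation=cv2.INTER_CUBIC))
```

```text
t 4.075 jig mm [-65.6   2.6] z 0.0563 yaw err deg 0.0 F [-1.2 -0.9  5.4] w 0.07657502993927111
t 4.125 jig mm [-65.6   2.7] z 0.0566 yaw err deg 0.01 F [-0.6 -1.3  4.9] w 0.07621813093258727
t 4.175 jig mm [-65.6   2.7] z 0.0568 yaw err deg 0.01 F [-1.  -0.3  5.7] w 0.07593416305926719
```

View pics/s2.png

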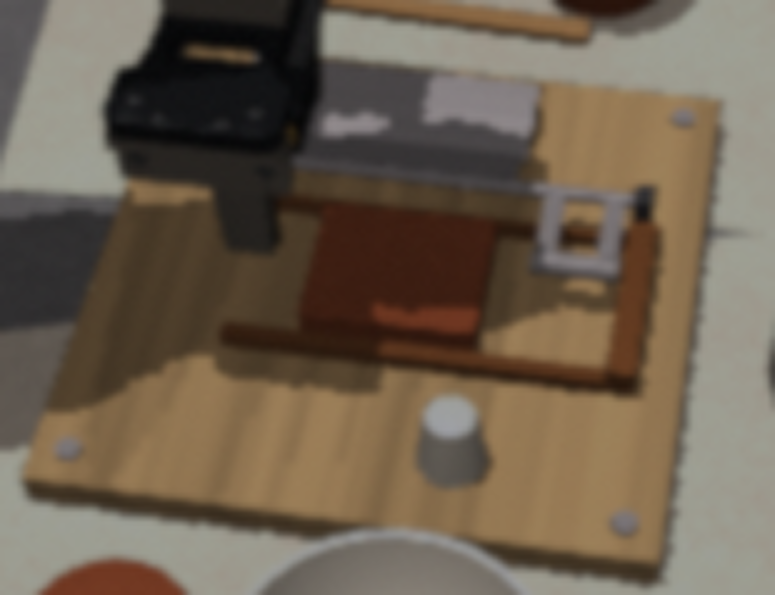

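The bar is rising, and the second finger is in the channel behind the tile. Pressing 5–6 mm further.

Emit:
step_arm:
  fingers: [0.17,0.17,0.17,0.17]
  dp:
    - [0,0.1,0]
    - [0,0.09,0]
    - [0,0,0]
    - [0,0,0]
  spin: [0,0,0,0]

```text
time: 4.72
position: [0.4927, 0.0393, 0.0514]
orientation: [-1.307, -1.042, 1.043]
wrist_force: [-2.8, -3.9, 7.5]
width: 0.0763
```

Run:
```python
from h import *
for i in range(3): j,s=jigpose(); a=read_camera("side")
b=a[165:290,235:390]
cv2.imwrite("pics/s3.png",cv2.resize(b,(775,595),interpolation=cv2.INTER_CUBIC))
```

```text
t 4.725 jig mm [-65.6   1.8] z 0.0514 yaw err deg -0.02 F [-2.8 -3.9  7.5] w 0.07631618941675349
t 4.775 jig mm [-65.6   1.7] z 0.0514 yaw err deg -0.02 F [-1.2 -2.5  8.3] w 0.07652579238105182
t 4.825 jig mm [-65.6   1.7] z 0.0514 yaw err deg -0.02 F [-2.3 -3.9  7.8] w 0.07606210630167412
```

View pics/s3.png

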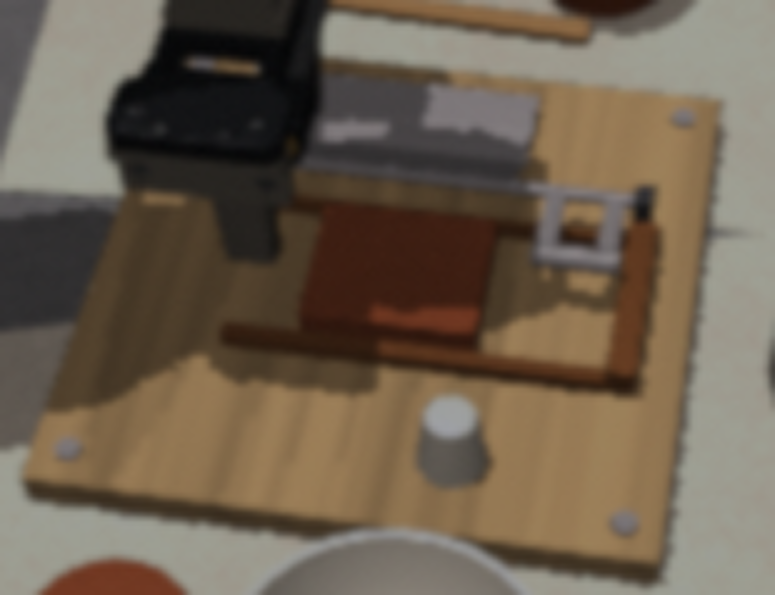

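Emit:
step_arm:
  fingers: [0.17,0.17,0.17,0.17,0.17,0.17,0.17,0.17,0.17,0.17]
  dp:
    - [0,0.04,0]
    - [0,0,-0.2]
    - [0,0,-0.2]
    - [0,0,-0.2]
    - [0,0,-0.2]
    - [0,0,-0.25]
    - [0,0,-0.25]
    - [0,0,-0.25]
    - [0,0,-0.25]
    - [0,0,0]
  spin: [0,0,0,0,0,0,0,0,0,0]

```text
time: 6.12
position: [0.5446, 0.029, 0.0499]
orientation: [-1.304, -1.042, 1.044]
wrist_force: [-3.4, 0.2, 7.5]
width: 0.0764
```

Run:
```python
from h import *
for i in range(2): j,s=jigpose(); a=read_camera("side")
b=a[165:290,235:390]
cv2.imwrite("pics/s4.png",cv2.resize(b,(775,595),interpolation=cv2.INTER_CUBIC))
```

```text
t 6.125 jig mm [-12.7   3.2] z 0.0499 yaw err deg 0.07 F [-3.4  0.2  7.5] w 0.07641514409314357
t 6.175 jig mm [-12.7   3.2] z 0.05 yaw err deg 0.07 F [-3.4  1.4  7.1] w 0.07591150036458945
```

View pics/s4.png

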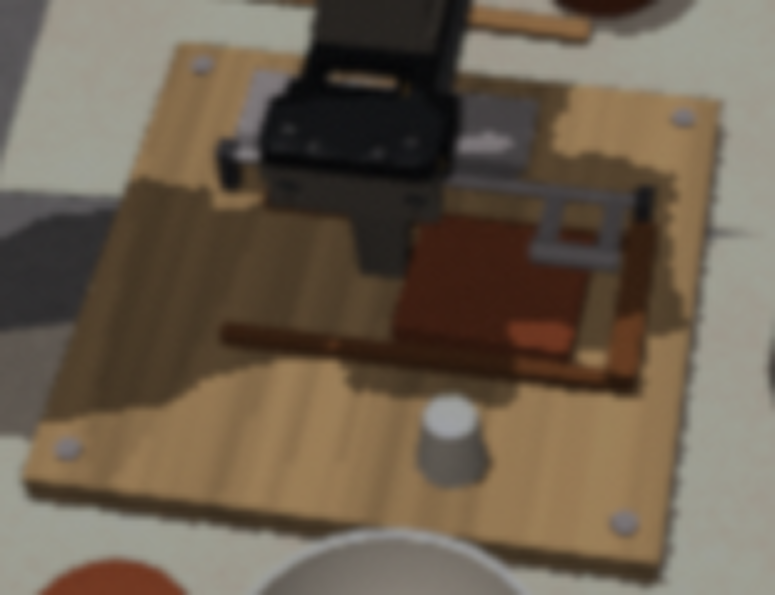

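The tile is going under the raised bar, with roughly 14 mm left to the stop. Next I'll inch up to contact.

Emit:
step_arm:
  fingers: [0.17,0.17,0.17,0.17,0.17]
  dp:
    - [0,0,-0.13]
    - [0,0,-0.13]
    - [0,0,-0.1]
    - [0,0,-0.04]
    - [0,0,0]
  spin: [0,0,0,0,0]

```text
time: 6.85
position: [0.5552, 0.0266, 0.0498]
orientation: [-1.303, -1.041, 1.045]
wrist_force: [-6.4, 0.5, 7.3]
width: 0.0762
```

Emit:
step_arm:
  fingers: [0.17,0.17]
  dp:
    - [0,0,-0.05]
    - [0,0,0]
  spin: [0,0]

```text
time: 7.1
position: [0.5562, 0.0263, 0.0497]
orientation: [-1.302, -1.04, 1.046]
wrist_force: [-6.6, 1.1, 8.0]
width: 0.0764
```

Run:
```python
from h import *
for i in range(2): j,s=jigpose(); a=read_camera("side")
b=a[165:290,235:390]
cv2.imwrite("pics/s5.png",cv2.resize(b,(775,595),interpolation=cv2.INTER_CUBIC))
```

```text
t 7.1 jig mm [-0.8  3.2] z 0.0497 yaw err deg 0.07 F [-6.6  1.1  8. ] w 0.07638135859645995
t 7.15 jig mm [-0.8  3.2] z 0.0497 yaw err deg 0.07 F [-6.2  1.2  9.1] w 0.0762627339572576
```

View pics/s5.png

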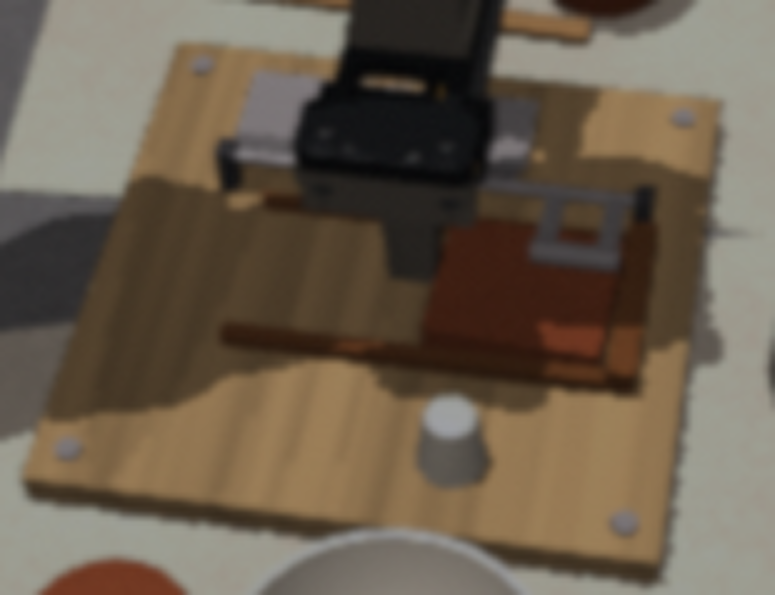

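It is nearly touching the stop. I'll keep inching and watch the force.

Emit:
step_arm:
  fingers: [0.17,0.17]
  dp:
    - [0,0,-0.05]
    - [0,0,0]
  spin: [0,0]

```text
time: 7.45
position: [0.5565, 0.0263, 0.0495]
orientation: [-1.3, -1.038, 1.047]
wrist_force: [-9.4, 1.2, 10.2]
width: 0.0759
```

Emit:
step_arm:
  fingers: [0.17,0.17]
  dp:
    - [0,0,-0.05]
    - [0,0,0]
  spin: [0,0]

```text
time: 7.7
position: [0.5567, 0.0261, 0.0494]
orientation: [-1.298, -1.036, 1.048]
wrist_force: [-11.9, 2.7, 12.4]
width: 0.0766
```

Emit:
step_arm:
  fingers: [0.17,0.17]
  dp:
    - [0,0,-0.05]
    - [0,0,0]
  spin: [0,0]

```text
time: 7.95
position: [0.5568, 0.0261, 0.0492]
orientation: [-1.296, -1.034, 1.049]
wrist_force: [-15.0, 3.1, 16.1]
width: 0.0767
```

The position has stalled at jig x ≈ 0, as predicted, while the push force climbs, so the tile is against the stop. I'll back the finger off the tile with the tail still held, then lift.

Emit:
step_arm:
  fingers: [0.17,0.17,0.17,0.17,0.17]
  dp:
    - [0,0,0.1]
    - [0,0,0.15]
    - [0,0,0.15]
    - [0,0,0.1]
    - [0,0,0]
  spin: [0,0,0,0,0]

```text
time: 8.57
position: [0.5521, 0.0276, 0.0517]
orientation: [-1.312, -1.048, 1.037]
wrist_force: [3.2, -0.3, 5.8]
width: 0.0762
```

Run:
```python
from h import *
j,s=jigpose(); a=read_camera("side")
cv2.imwrite("pics/s6.png",cv2.resize(a[165:290,235:390],(775,595),interpolation=cv2.INTER_CUBIC))
```

```text
t 8.575 jig mm [-5.1  3.5] z 0.0517 yaw err deg -0.05 F [ 3.2 -0.3  5.8] w 0.07619352649345792
```

View pics/s6.png

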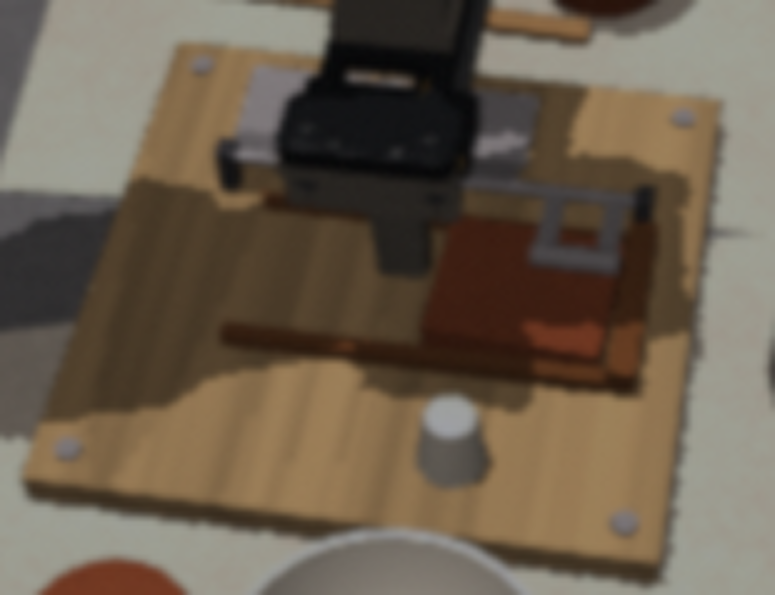

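Run:
```python
from h import *
d=np.load("jig.npz");o,th=d["o"],float(d["th"]);Q=np.array([[np.cos(th),-np.sin(th)],[np.sin(th),np.cos(th)]])
cr=lambda p:np.array(p)/[5,4.76]+[235-.4,165-.4]
j=lambda p,z:((top(cr(p),z,"side")[:,:2]-o)@Q*1e3).round(1)
print("tile",j([(424,337),(604,357),(443,221)],.034))
print("stop top corner far right/near right, board corners",j([(612,378),(637,388)],.026),j([(720,98),(658,578),(27,487)],.018))
print("initial tile(s3)",j([(303,328),(478,345),(320,206),(494,222)],.034))
```

```text
tile [[  9.1 -77.3]
 [ 77.9 -76.5]
 [  6.3 -17.4]]
stop top corner far right/near right, board corners [[ 81.8 -80.6]
 [ 91.7 -83.9]] [[ 109.1   83.3]
 [ 108.3 -162.7]
 [-126.3 -159.1]]
initial tile(s3) [[-37.5 -80. ]
 [ 30.  -78. ]
 [-43.9 -16.8]
 [ 26.5 -14.8]]
```

The tile's front edge measures about 78–80 mm, allowing for the 1–2 mm camera bias, so it is home. Releasing and lifting clear.

Emit:
step_arm:
  fingers: [0.17,0.17,0.17,0.17,0.17,0.17,0.17,0.17,0.17,0.17,0.17,0.17]
  dp:
    - [0,-0.15,0]
    - [0,-0.2,0]
    - [0,-0.2,0]
    - [0,-0.3,0]
    - [0,-0.5,0]
    - [0,-0.8,0]
    - [0,-1,0]
    - [0,-1,0.5]
    - [0,-1,1]
    - [0,-0.5,1]
    - [0,0,1]
    - [0,0,1]
  spin: [0,0,0,0,0,0,0,0,0,0,0,0]

```text
time: 10.12
position: [0.4158, 0.0578, 0.2201]
orientation: [-1.307, -1.044, 1.042]
wrist_force: [-0.8, 0.5, -0.6]
width: 0.0763
```

Run:
```python
from h import *
j,s=jigpose(); a=read_camera("side");b=read_camera("top")
A=cv2.resize(a[165:290,235:390],(395,395*125//155),interpolation=cv2.INTER_CUBIC);B=cv2.resize(b[135:280,260:405],(400,400),interpolation=cv2.INTER_CUBIC)
C=np.zeros((400,795,3),np.uint8);C[:A.shape[0],:395]=A;C[:,395:]=B
cv2.imwrite("pics/f.png",C)
```

```text
t 10.125 jig mm [-144.7    2.7] z 0.2201 yaw err deg 0.01 F [-0.8  0.5 -0.6] w 0.07628573257541316
```

View pics/f.png

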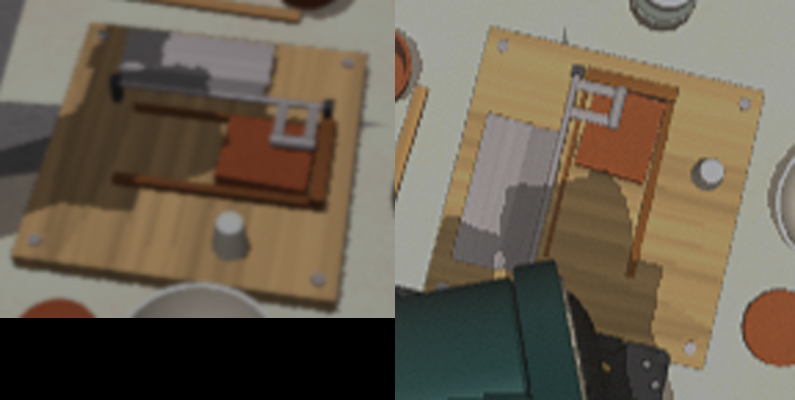

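The bar rests on the tile and the hand is clear. One last check of the tile's edges in the top view: rear corners at (575,165) and (642,182), front-right at (663,98).

Run:
```python
from h import *
d=np.load("jig.npz");o,th=d["o"],float(d["th"]);Q=np.array([[np.cos(th),-np.sin(th)],[np.sin(th),np.cos(th)]])
cr=lambda p:(np.array(p)-[395,0])/2.7586+[260-.32,135-.32]
j=lambda p,z:((top(cr(p),z)[:,:2]-o)@Q*1e3).round(1)
print(j([(575,165),(642,182),(663,98)],.034)); print("stop face top",j([(665,97)],.034))
# edge profile along the channel at y=-60 (clear of the bar), heights .034
a=read_camera("top");c=camera_model("top");M=R.from_rotvec(c["orientation"]).as_matrix()
for y in(-.065,-.055):
  xs=np.arange(.0,.1,.003);w=np.c_[(np.c_[xs,np.full(len(xs),y)]@Q.T+o),np.full(len(xs),.034)]
  q=(w-c["xyz"])@M;q=q/q[:,2:];px=(q@c["camera_matrix"].T)[:,:2].astype(np.float32)
  v=cv2.remap(a,px[None,:,0],px[None,:,1],cv2.INTER_LINEAR)[0]
  print([(int(x*1e3+.5),*map(int,k)) for x,k in zip(xs,v)])
```

```text
[[  8.5 -13.5]
 [  7.4 -70.2]
 [ 79.7 -71.7]]
stop face top [[ 80.9 -73.1]]
[(0, 83, 125, 154), (3, 79, 118, 145), (6, 50, 78, 105), (9, 39, 68, 120), (12, 44, 74, 135), (15, 44, 76, 135), (18, 46, 75, 135), (21, 45, 76, 136), (24, 44, 75, 137), (27, 44, 76, 135), (30, 44, 74, 132), (33, 45, 75, 133), (36, 44, 75, 133), (39, 42, 74, 132), (42, 43, 73, 133), (45, 45, 75, 135), (48, 45, 75, 133), (51, 44, 74, 133), (54, 45, 75, 134), (57, 46, 75, 135), (60, 46, 76, 135), (63, 45, 75, 135), (66, 45, 76, 135), (69, 47, 76, 134), (72, 47, 76, 135), (75, 49, 80, 131), (78, 40, 60, 84), (81, 45, 78, 115), (84, 49, 84, 129), (87, 48, 82, 129), (90, 56, 91, 131), (93, 86, 126, 150), (96, 90, 134, 163), (99, 88, 132, 162)]
[(0, 82, 123, 151), (3, 81, 121, 149), (6, 56, 83, 111), (9, 39, 66, 119), (12, 43, 74, 135), (15, 43, 76, 137), (18, 44, 76, 138), (21, 45, 76, 136), (24, 44, 76, 134), (27, 44, 75, 133), (30, 45, 75, 133), (33, 44, 76, 135), (36, 45, 76, 134), (39, 43, 75, 134), (42, 45, 76, 134), (45, 45, 74, 134), (48, 45, 74, 134), (51, 46, 76, 136), (54, 45, 76, 135), (57, 46, 75, 134), (60, 46, 75, 134), (63, 47, 76, 135), (66, 45, 75, 134), (69, 47, 75, 134), (72, 45, 75, 133), (75, 44, 73, 130), (78, 38, 59, 89), (81, 49, 84, 127), (84, 46, 81, 127), (87, 46, 81, 126), (90, 54, 89, 126), (93, 80, 117, 139), (96, 90, 134, 163), (99, 90, 133, 163)]
```

The seam at the stop is about one pixel wide. I'll check that the tile didn't shift between the firm push and now.

Run:
```python
from h import *
d=np.load("jig.npz");o,th=d["o"],float(d["th"]);Q=np.array([[np.cos(th),-np.sin(th)],[np.sin(th),np.cos(th)]])
n=cv2.resize(read_camera("side")[165:290,235:390],(775,595),interpolation=cv2.INTER_CUBIC);cv2.imwrite("pics/s7.png",n)
c=camera_model("side");M=R.from_rotvec(c["orientation"]).as_matrix()
xs=np.r_[np.arange(0,.016,.002),np.arange(.07,.094,.002)]
print((xs*1e3).round().astype(int))
for y in(-.062,-.07):
 for f in("s5","s6","s7"):
  a=cv2.imread(f"pics/{f}.png")
  w=np.c_[(np.c_[xs,np.full(len(xs),y)]@Q.T+o),np.full(len(xs),.034)]
  q=(w-c["xyz"])@M;q=q/q[:,2:];px=(((q@c["camera_matrix"].T)[:,:2]-[235-.4,165-.4])*[5,4.76]).astype(np.float32)
  print(f,cv2.remap(a,px[None,:,0],px[None,:,1],cv2.INTER_LINEAR)[0][:,2])
```

```text
[ 0  2  4  6  8 10 12 14 70 72 74 76 78 80 82 84 86 88 90 92]
s5 [78 77 72 66 61 60 60 60 79 81 82 70 60 75 87 90 92 92 87 82]
s6 [78 76 71 64 59 60 61 61 98 94 83 70 63 77 89 93 96 97 90 83]
s7 [ 75  73  71  76  91 104 105 105 105 105 100  80  66  83  96  95  95  92
  86  83]
s5 [ 79  76  72  65  60  59  59  60 110 111 105  85  76  91  98 100 100  97
  84  76]
s6 [ 78  77  72  65  59  58  59  59 111 111 103  83  77  92  99 100 101  97
  84  84]
s7 [ 86  97 107 108 101  99  99 100 105 106  99  80  74  87  94  96  96  92
  81  80]
```

Run:
```python
import cv2,numpy as np
C=np.hstack([cv2.resize(cv2.imread(f"pics/{f}.png")[190:390,400:660],None,fx=1.5,fy=1.5) for f in("s6","s7")])
cv2.imwrite("pics/cmp.png",C);print(C.shape)
```

```text
(300, 780, 3)
```

View pics/cmp.png

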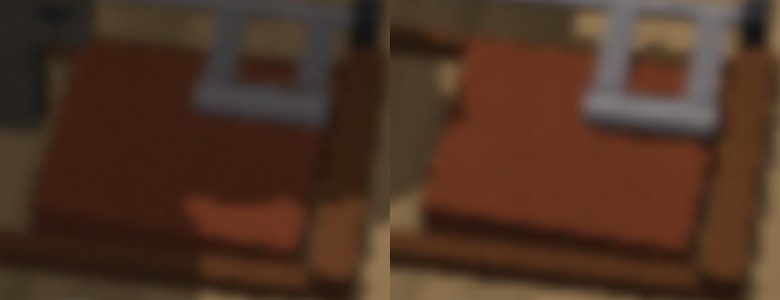

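The tile's front edge is in the same place before the firm push, after it, and after release. It was already against the stop, so the dark seam is just its edge. Handing in.

```bash
python3 -c "
from h import *
jigpose(); print(env.finish_job())"
```

```text
t 10.325 jig mm [-143.3    2.9] z 0.2201 yaw err deg 0.04 F [0.2 0.7 0.7] w 0.07621510074954016
the job is handed in; nothing more can be done
None
```

The tile is home against the end stop with the clip closed on it. I handed the job in at 10.3 s; no verdict was reported.

**What I did:** One fingertip held the clip's tail down with about 8 N. I estimate the clip joint at about 0.35 rad from the fingertip height. The other fingertip pushed the tile under the bar until the hand stalled at jig x ≈ 0, with push force rising to about 15 N. I then backed the finger off the tile with the tail still held, let the clip close, and moved the hand clear.

**Last checks:**
- **Tile position:** its front edge did not move between the firm push and the release. It measures about 77–80 mm in the two cameras, against the stop at 80 mm.
- **Clip and hand:** the bar rests on the tile in the pictures. The wrist force was about zero, with the hand 0.22 m above the table.
- **Other things:** everything else in the last close-up views was where it started. The brush and parts of the table lay outside those views.

**Not fully certain:** the top view shows a dark seam about one pixel (2–3 mm) wide at the stop. I took it for the tile's edge or a shadow, because the harder push did not change it. I could not read the clip joint directly, so its final angle is judged from the pictures only.

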